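# Seat the ejector disc of the vegetable cutter

## Robot

A 7-joint arm with a two-finger parallel gripper is mounted at the origin on the work surface. World frame = base frame: x ahead of the robot, y to its left, z up, the work surface at z = 0. Lengths are in m, angles in rad, forces in N, time in s.
With the tool pointing down it reaches from about 0.425 to 0.925 m from the base axis. Payload 6.8 kg.
Tool frame: the origin (TCP) lies on the front face of the gripper's body, between the roots of the fingers; the fingertips stand 73 mm ahead of it and the grasp point (between the pads) lies 54 mm ahead of it (tcp_to_tips is the distance from the TCP to the fingertips, in m); z points along the fingers, x is the direction in which the jaws open and shut, and the axes are right-handed (so a half turn about z gives the same grasp; the last joint's range is limited). The gripper opens to 85 mm and grips with 20 to 120 N. Pads are 22 mm wide; open, the fingers measure 114 mm over their backs; the gripper's body (76 mm by 85 mm) begins 54 mm behind the grasp point. The pads swing forward as they close: fully open they stand 13 mm farther back than shut.
Start: joints at [-1.252, 0.477, 0.022, 1.555, -0.011, 1.109, -0.083], TCP at [0.279, 0.614, 0.304] pointing down, gripper open.
Joint ranges: [-2.96, 2.96], [-0.34, 2.1], [-1.41, 1.46], [0.24, 2.44], [-1.37, 4.51], [0.17, 1.92], [-2.96, 2.96]. Speed limits (rad/s): [2.39, 2.39, 3.14, 3.14, 3.14, 3.14, 3.14].

## Interface

Orientations are given as a unit quaternion [w, x, y, z].
In Python, from station import get_obs, read_camera, hand_in, look_for, silhouettes, tcp_to_tips gives the robot as it stands. The module is installed in compiled form; this text tells all that it offers.
- The arm moves only by the tool apply_moves, never from a script. Its argument "moves" is a list of rows, each a list of 3 entries, a list of its own where there are three numbers: the shift along the tool's x, y, z in units of 25 mm (1.0 is 25 mm), then the turn, a rotation vector about the tool's x, y, z in units of 10 degrees (1.0 is 10 degrees), then the gripper's target within -1 to 1 (fully open at 1, half-way at 0, shut at -1). In form: [[[dx, dy, dz], [rx, ry, rz], jaw], ...]. A call has 1 to 20 rows; each row is the pose to reach, as a shift and turn from the pose commanded when the call began, along the tool's axes at that moment; what a row does not reach only later rows make up. A row lasts 1/8 s, in which the tool goes at most 62.5 mm and 10.7 degrees, less where a joint would pass 70% of its speed; a pose out of reach is approached as far as the arm can. A call with a gripper value outside its range is refused whole. The fingers move at their own pace and stop on an object; "force" is the grip in N (left out, the last holds). Time passes only in rows, so rows that repeat a pose let the fingers close. It gives the time, the measured TCP pose, the force and the opening at its end, in the units of the state.
- get_obs(): the state, without advancing time (a new reading comes with each control period).
- read_camera(name): name is "scene" or "side" or "wrist"; returns a dict with "color" (480x640x3 uint8, red, green, blue), "mtx" (3x3 intrinsics, pixels), "eye" and "rotation" of the camera in the world; the wrist camera has in their place "hand_eye" (4x4, takes a point from camera to tool coordinates, whose origin is the TCP and whose axes are the tool frame's). Camera axes: x right, y up, looking along -z (the intrinsics and any distortion apply to the point x, -y, -z); pixel columns grow to the right and rows downward; lengths in m; the calibration is good to about 2 mm. A picture is of the moment at which its call begins: read the wrist's pose just before it. There is no depth.
- hand_in(): hands the job in, once; it reports no verdict.
Trained networks look in the newest picture that a camera, given by its name, has taken for a name from the list of things; names that differ only in an ending like _2 or _b are one class to them, and where a whole thing is asked for, a point or a joint stands for the part that bears it (a point fixed in the world has none). Each returns a list of dicts, best first, with "conf" (0 to 1); they miss things now and then, are a little off and sometimes report something else, mostly with a low value. They report only what shows in the picture. A call takes as long as a camera call.
- look_for(camera, query): "pixel" ([row, column] in pixels, amid what is visible of it).
- silhouettes(camera, query): "mask" (480x640 bool, what is visible of it) and "pixel" ([row, column] in pixels, amid what is visible of it).
The state is a dict: "t": time; "q": joint angles; "joint_vel": joint speeds; "joint_torque": joint torques, N m; "eef_pos": TCP position; "tool_rot": TCP orientation; "contact_force": force on the tool from outside, world axes, zero at the start; "torque": the same for the moment, N m; "gripper_width": opening from 0.0 (shut) to 1.0 (fully open).
Only numpy, scipy, OpenCV 4.12 (cv2) and the standard library are available. Lean on these libraries where they do the work, as an engineer would, in place of code of your own. Each camera call takes 0.05 s, during which the arm holds its last target.

## Task

The white ejector disc in the open bowl of the vegetable cutter sits too high, because the notches in its hub are not over the drive pin of the shaft. Turn the disc with a fingertip, for instance by pushing one of its upright vanes, until its notches line up with the pin, then press it down with the fingertips until it is fully home and take the hand away. Touch it only with the fingers, gently: do not pinch, lift or force it, and leave all the other things where they are.

Things in the scene. Friction and masses are not known exactly. Their poses are not given: they have to be found in the camera images.
- cutter: table-top vegetable cutter, fixed: housing 305 x 230 mm, on it an open round bowl, 192 mm inside, 212 mm outside, rim 245 mm above the counter; feed head off. Origin: on the axis of bowl and shaft, at counter height. Push buttons on its -x side, outlet chute on +y (to 180 mm from the axis), two hinge lugs on +x (107 to 141 mm from the axis, 258 mm high).
- shaft_top (a point): top of the steel drive shaft (20 mm diameter, does not turn), on its axis, 250 mm above the counter; axes as the cutter's. The shaft ends in a flat tongue, 18 mm long (along x), 8 mm thick and 18 mm high, that lies the same way as the drive pin and shows the pin's direction from above.
- drive_pin (a point): middle of the drive pin, which goes crosswise through the shaft along the cutter's x axis: 7 mm thick, 44 mm long, its centre 200 mm above the counter. Hidden below the disc's hub at the start.
- ejector: white plastic ejector disc in the bowl, threaded on the shaft: web 176 mm diameter, 5 mm thick; hub 54 mm diameter, from 4 mm below to 14 mm above the origin, bore 23 mm. Origin: on the axis at the underside of the web (208 mm above the counter at the start, 198 mm fully home). Its x axis runs along its two notches and turns with it.
- hub_top (a point): middle of the top of the disc's hub: 222 mm above the counter at the start, 212 mm fully home; axes as the disc's. The web's upper face lies 9 mm lower. Two notches 11 mm wide are cut right through the hub, one on its +x and one on its -x side; either one may take either end of the pin.
- vane (a point): middle of the upper edge of one of the disc's four upright vanes, 56 mm from the axis, 45 degrees from the disc's x axis. The vanes stand 90 degrees apart, are radial, 5 mm thick, 20 mm high above the web, and reach from 28 to 84 mm from the axis; their upper edge is 11 mm above the hub top.
- ejector_turn (a joint): angle of the disc about the shaft (rad), counter-clockwise from above, relative to the cutter: 0 or pi, either, when the notches lie over the pin. Starts between 0.5 and 2.64. The notches go down over the pin within 0.09 rad; their rounded lower edges draw the disc in from about 0.13 rad. Turning takes about 0.08 N m; the disc stays where it is left.
- ejector_seat (a joint): how far the disc is pressed down the shaft (m): 0 as found, just above the pin; 0.010 fully home on the shoulder; negative if lifted. A rubber ring in the hub grips the shaft, so the disc does not drop by itself: 5 to 10 N on the hub or web press it down, and it stays down. If the notches are off the pin it stops on the pin.
- catch_pan: open stainless pan, 176 x 162 mm, 100 mm high, below the cutter's outlet chute. A bystander; origin at its underside.
- brush: scrubbing brush, 135 x 46 mm, 49 mm high, lying on the rear deck of the cutter (deck 170 mm above the counter). A bystander; origin at its underside.
- slicing_disc: steel slicing disc, diameter 175 mm, grey hub 20 mm high, lying flat on the counter beside the cutter. A bystander; origin at its underside.
- squeeze_bottle: white squeeze bottle, 58 mm diameter, 195 mm high, standing. A bystander; origin at its underside.
- shaker: steel spice shaker, 66 mm diameter, 101 mm high, standing. A bystander; origin at its underside.

How it is judged:
At the end, for the whole second after the job is handed in: The ejector disc is fully home: pressed at least 8.5 of its 10 mm down the shaft, with its notches over the pin (within 0.13 rad), and the robot is clear of it (value of joint ejector_seat above 0.0085 m and angle between the x axis of hub_top and the x axis of cutter, either way round below 0.13 rad); the robot touches nothing.
It fails at once if the disc is lifted by more than 4 mm (value of joint ejector_seat below -0.004 m).
It fails at once if the disc is pinched or forced: the fingers load it with more than 42 N (contact force between the fingers and ejector above 42 N).
It fails at once if the disc is pushed with the arm or the gripper's body instead of the fingers (contact force between the arm and ejector above 2 N).
It fails at once if any of the other things is moved by more than 25 mm (distance of any of catch_pan, brush, slicing_disc, squeeze_bottle, shaker from where it was at the start of the episode above 0.025 m).
It also fails if it takes over 48 s, if anything falls off the work surface, if the arm or the gripper's body presses on something with over 40 N, if the wrist force passes 120 N, or if a joint passes its speed limit or range.

## Working session

There is one attempt and no reset: what is moved stays moved. The work goes in short steps, Python scripts to look and compute and a tool call to move; the robot and the scene stay as the last step left them, time stands still between calls to the robot, and variables do not carry over. Pictures are saved under pics/ and viewed, and the job is handed in when it is done.

Besides the shell and the picture viewer there is one more tool, called after "Request:" in YAML: its name, and indented under it one key for each argument. apply_moves: Moves the arm, as the interface text tells. Its arguments: {"type":"object","properties":{"moves":{"type":"array"},"force":{"type":"number"}},"required":["moves"]}

```bash
mkdir -p pics; python3 - <<'E'
from station import *
import cv2,numpy as np
print({k:np.round(v,3) for k,v in get_obs().items()},tcp_to_tips)
for c in ["scene","side","wrist"]:
    r=read_camera(c); cv2.imwrite(f"pics/{c}0.png",r["color"][:,:,::-1])
    print(c,r["mtx"].tolist(),{k:np.round(r[k],4).tolist() for k in r if k not in("color","mtx")})
    for q in ["ejector","hub_top","shaft_top","vane","cutter"]:
        print(q,[(np.round(d["pixel"],1).tolist(),round(d["conf"],2)) for d in look_for(c,q)][:5])
E
```

```text
{'t': np.float64(0.0), 'q': array([-1.252,  0.478,  0.022,  1.556, -0.012,  1.109, -0.083]), 'joint_vel': array([ 0.   ,  0.001, -0.001,  0.003,  0.   , -0.   ,  0.   ]), 'joint_torque': array([-1.0000e-03, -5.9647e+01,  1.6080e+00, -2.8119e+01,  1.2000e-02,
        1.0000e-02,  0.0000e+00]), 'eef_pos': array([0.279, 0.614, 0.303]), 'tool_rot': array([ 0.001,  0.841,  0.541, -0.001]), 'contact_force': array([-0.361, -0.195, -0.583]), 'torque': array([ 0.05 , -0.042, -0.016]), 'gripper_width': np.float64(1.0)} 0.0726
scene [[559.2781508310246, 0.0, 320.118367847328], [0.0, 559.2781508310246, 239.0027453971772], [0.0, 0.0, 1.0]] {'eye': [1.4065, -0.2242, 0.8943], 'rotation': [0.7304, 0.346, 0.256, 0.5304]}
ejector [([196.4, 344.7], 0.76)]
hub_top [([198.2, 340.8], 0.81), ([319.7, 302.3], 0.17)]
shaft_top []
vane [([200.2, 338.5], 0.8)]
cutter [([241.1, 351.3], 0.59)]
side [[559.5336873285304, 0.0, 314.22299235122364], [0.0, 559.5336873285304, 242.01086146957613], [0.0, 0.0, 1.0]] {'eye': [0.2322, -0.6633, 1.1074], 'rotation': [0.9182, 0.3307, -0.076, -0.2042]}
ejector [([221.4, 274.0], 0.73)]
hub_top [([236.2, 278.1], 0.67), ([216.4, 276.2], 0.6)]
shaft_top [([236.3, 277.7], 0.96)]
vane [([217.3, 263.1], 0.87)]
cutter [([236.9, 275.3], 0.63)]
wrist [[366.9756704530221, 0.0, 318.1111708329483], [0.0, 366.9756704530221, 238.6717633702997], [0.0, 0.0, 1.0]] {'hand_eye': [[1.0, 0.0008, 0.0001, -0.0009], [0.0008, -0.9658, -0.2593, -0.066], [-0.0001, 0.2593, -0.9658, -0.0704], [0.0, 0.0, 0.0, 1.0]]}
ejector []
hub_top []
shaft_top []
vane []
cutter []
```

View pics/scene0.png

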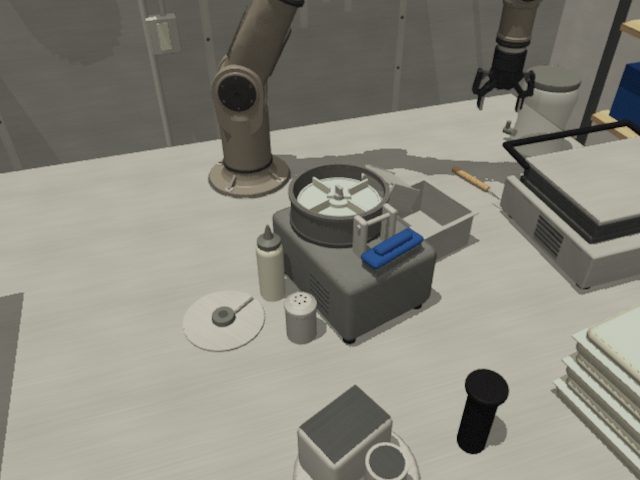

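View pics/side0.png

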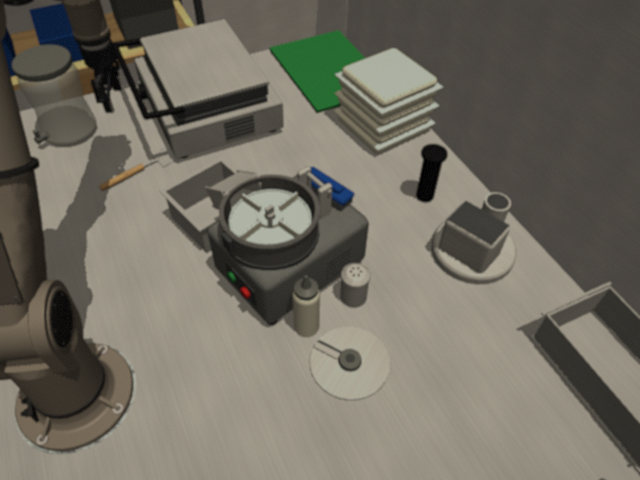

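View pics/wrist0.png

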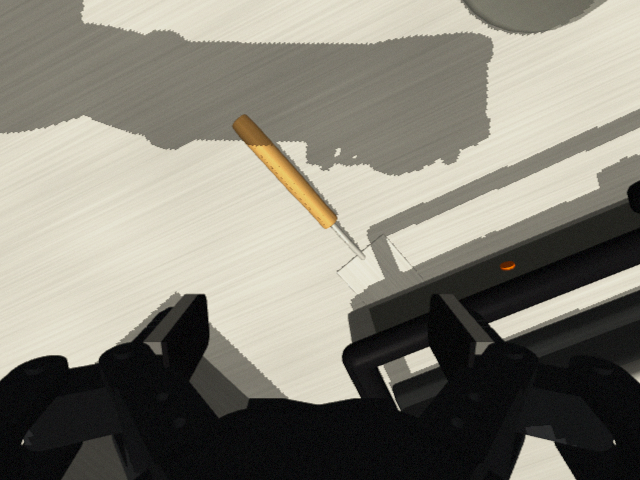

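The scene view shows the bowl at about (200,340) in row, column, with the disc and its vanes inside. In the side view the bowl is at about (215,270). The wrist camera sees only the counter.

```bash
python3 - <<'E'
import cv2
a=cv2.imread("pics/scene0.png")[150:260,270:440]; b=cv2.imread("pics/side0.png")[165:275,200:370]
cv2.imwrite("pics/crop.png",cv2.resize(cv2.vconcat([a,b]),None,fx=2.7,fy=2.7,interpolation=cv2.INTER_CUBIC))
cv2.imwrite("pics/c_side.png",cv2.resize(b,None,fx=4.7,fy=4.7,interpolation=cv2.INTER_CUBIC))
cv2.imwrite("pics/c_scene.png",cv2.resize(a,None,fx=4.7,fy=4.7,interpolation=cv2.INTER_CUBIC))
E
cat > h.py <<'E'
import numpy as np,cv2
from station import *
from scipy.spatial.transform import Rotation as R
def Q(q): return R.from_quat([q[1],q[2],q[3],q[0]])
def cam(name):
    o=get_obs(); r=read_camera(name)
    if name=="wrist":
        T=np.array(r["hand_eye"]); M=Q(o["tool_rot"]).as_matrix()
        return dict(K=r["mtx"],eye=np.array(o["eef_pos"])+M@T[:3,3],M=M@T[:3,:3],img=r["color"])
    return dict(K=r["mtx"],eye=np.array(r["eye"]),M=Q(r["rotation"]).as_matrix(),img=r["color"])
def proj(c,P):
    p=(np.atleast_2d(P)-c["eye"])@c["M"]; p=p*[1,-1,-1]
    u=p@np.array(c["K"]).T; return u[:,:2]/u[:,2:]   # col,row
def back(c,px,z): # px=(row,col)
    d=np.linalg.inv(c["K"])@[px[1],px[0],1]; d=c["M"]@(d*[1,-1,-1])
    return c["eye"]+d*(z-c["eye"][2])/d[2]
E
python3 - <<'E'
from h import *
for n in ["scene","side"]:
    c=cam(n)
    for q,z in [("hub_top",.222),("shaft_top",.25),("vane",.233),("brush",.19),("squeeze_bottle",.1),("shaker",.05),("slicing_disc",.0),("catch_pan",.05)]:
        for d in look_for(n,q)[:2]: print(n,q,round(d["conf"],2),np.round(back(c,d["pixel"],z),3))
E
```

```text
scene hub_top 0.84 [0.506 0.102 0.222]
scene shaft_top 0.69 [0.68  0.062 0.25 ]
scene vane 0.59 [0.526 0.098 0.233]
scene brush 0.89 [0.657 0.156 0.19 ]
scene squeeze_bottle 0.75 [ 0.525 -0.05   0.1  ]
scene squeeze_bottle 0.46 [ 0.644 -0.182  0.1  ]
scene shaker 0.68 [ 0.65  -0.032  0.05 ]
scene slicing_disc 0.91 [ 0.544 -0.172  0.   ]
scene catch_pan 0.96 [0.421 0.4   0.05 ]
scene catch_pan 0.7 [0.279 0.18  0.05 ]
side hub_top 0.7 [0.486 0.097 0.222]
side shaft_top 0.86 [0.481 0.025 0.25 ]
side vane 0.76 [0.496 0.088 0.233]
side vane 0.33 [0.364 0.211 0.233]
side brush 0.95 [0.675 0.137 0.19 ]
side squeeze_bottle 0.72 [0.518 0.14  0.1  ]
side squeeze_bottle 0.65 [ 0.498 -0.073  0.1  ]
side slicing_disc 0.93 [ 0.55  -0.178  0.   ]
side slicing_disc 0.5 [0.558 0.276 0.   ]
side catch_pan 0.69 [0.387 0.386 0.05 ]
```

View pics/c_side.png

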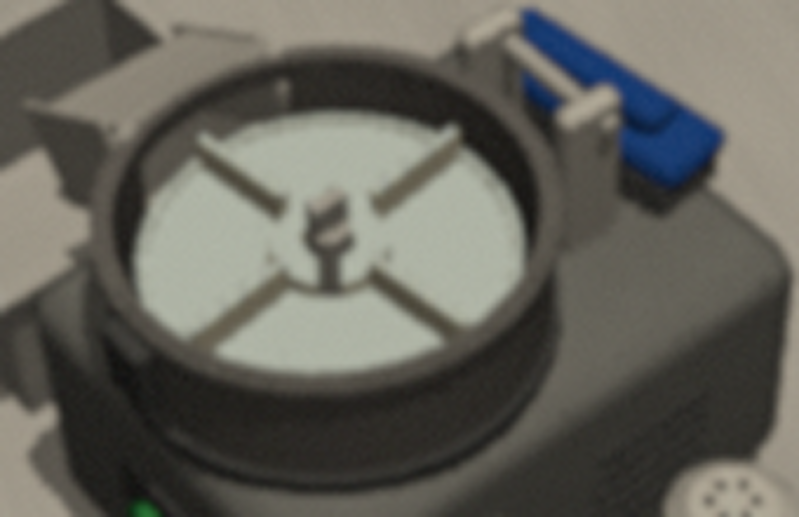

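View pics/c_scene.png

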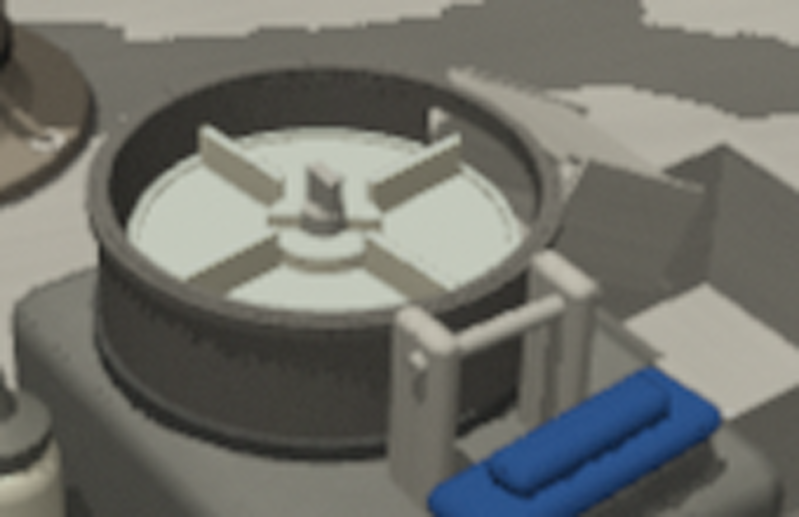

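```bash
python3 - <<'E'
from h import *
S=lambda x,y:(150+y/4.7,270+x/4.7)
D=lambda x,y:(165+y/4.7,200+x/4.7)
cs,cd=cam("scene"),cam("side")
from scipy.optimize import least_squares
def rim(c,l,r,t,b):
    a=np.linspace(0,2*np.pi,720)
    def f(p):
        P=proj(c,np.c_[p[0]+.106*np.cos(a),p[1]+.106*np.sin(a),0*a+.245])
        return [P[:,0].min()-l,P[:,0].max()-r,P[:,1].min()-t,P[:,1].max()-b]
    s=least_squares(f,[.5,.1]);return s.x,s.fun
for c,g,v in [(cs,S,(88,560,68,324)),(cd,D,(92,562,47,396))]:
    t,l=g(v[0],v[2]);b,r=g(v[1],v[3]); x,f=rim(c,l,r,t,b); print("rim",x,f)
for n,c,g,pts in [("scene",cs,S,[((205,128),.233),((458,140),.233),((282,188),.233),((370,190),.233),((428,318),.258),((558,262),.258),((325,168),.25),((272,218),.222),((381,224),.222)]),
  ("side",cd,D,[((205,137),.233),((452,130),.233),((190,342),.233),((460,335),.233),((492,25),.258),((590,97),.258),((330,195),.25),((329,285),.222),((325,198),.222)])]:
    for p,z in pts: print(n,p,np.round(back(c,g(*p),z),3))
E
```

```text
rim [0.49877461 0.10396831] [-1.13599513  1.12655675 -1.9725857   1.23395333]
rim [0.49246905 0.10109491] [-0.60308037  0.60778975 -0.01917012 -0.0697342 ]
scene (205, 128) [0.421 0.074 0.233]
scene (458, 140) [0.467 0.181 0.233]
scene (282, 188) [0.479 0.092 0.233]
scene (370, 190) [0.493 0.128 0.233]
scene (428, 318) [0.621 0.106 0.258]
scene (558, 262) [0.602 0.171 0.258]
scene (325, 168) [0.494 0.106 0.25 ]
scene (272, 218) [0.485 0.085 0.222]
scene (381, 224) [0.504 0.13  0.222]
side (205, 137) [0.462 0.179 0.233]
side (452, 130) [0.568 0.135 0.233]
side (190, 342) [0.412 0.065 0.233]
side (460, 335) [0.52  0.019 0.233]
side (492, 25) [0.604 0.168 0.258]
side (590, 97) [0.624 0.105 0.258]
side (330, 195) [0.496 0.105 0.25 ]
side (329, 285) [0.483 0.079 0.222]
side (325, 198) [0.501 0.13  0.222]
```

Cutter axis ≈ (0.495, 0.104), cutter yaw ≈ 15.6°. The vanes lie at ≈ 21° mod 90°, so the notches are at ≈ 66° and the disc has to turn about 51° clockwise. I'll go above the bowl with the gripper shut and measure again with the wrist camera.

Request:
apply_moves:
  moves:
    - [[0,0,-2],[0,0,0],-1]
    - [[0,0,-3.84],[0,0,0],-1]
    - [[-1.4,1.9,-3.84],[0,0,-0.7],-1]
    - [[-2.8,3.8,-3.84],[0,0,-1.4],-1]
    - [[-4.2,5.7,-3.84],[0,0,-2.1],-1]
    - [[-5.6,7.6,-3.84],[0,0,-2.8],-1]
    - [[-7,9.4,-3.84],[0,0,-3.5],-1]
    - [[-8.4,11.3,-3.84],[0,0,-4.2],-1]
    - [[-9.8,13.2,-3.84],[0,0,-4.9],-1]
    - [[-11.2,15,-3.84],[0,0,-5.6],-1]
    - [[-12.1,16.2,-3.84],[0,0,-6],-1]
    - [[-12.9,17.3,-3.84],[0,0,-6.45],-1]
    - [[-12.9,17.3,-3.84],[0,0,-6.45],-1]
    - [[-12.9,17.3,-3.84],[0,0,-6.45],-1]

```text
t: 3.65
eef_pos: [0.5393, 0.1426, 0.3999]
tool_rot: [-0.0, 0.422, 0.906, 0.0]
contact_force: [0.7, 0.3, -0.6]
gripper_width: -0.003
```

```bash
cat >> h.py <<'E'
def shot(n,f):
    c=cam(n); cv2.imwrite("pics/"+f,c["img"][:,:,::-1]); return c
E
python3 - <<'E'
from h import *
o=get_obs();print({k:np.round(o[k],4) for k in("t","q","eef_pos","tool_rot","contact_force","gripper_width")})
c=shot("wrist","w1.png")
for q,z in [("hub_top",.222),("shaft_top",.25),("vane",.233)]:
    print(q,[(d["pixel"],round(d["conf"],2),np.round(back(c,d["pixel"],z),3)) for d in look_for("wrist",q)])
E
```

```text
{'t': np.float64(3.65), 'q': array([-0.495 ,  0.2031,  0.1484,  1.7254, -0.0325,  1.2156,  1.9312]), 'eef_pos': array([0.5393, 0.1426, 0.3999]), 'tool_rot': array([-3.000e-04,  4.223e-01,  9.065e-01,  2.000e-04]), 'contact_force': array([ 0.7439,  0.3212, -0.6003]), 'gripper_width': np.float64(-0.0031)}
hub_top [([128.9, 320.7], 0.66, array([0.482, 0.097, 0.222]))]
shaft_top [([161.6, 318.2], 0.62, array([0.498, 0.108, 0.25 ])), ([327.8, 209.8], 0.19, array([0.627, 0.122, 0.25 ]))]
vane [([131.3, 319.4], 0.75, array([0.484, 0.097, 0.233]))]
```

View pics/w1.png

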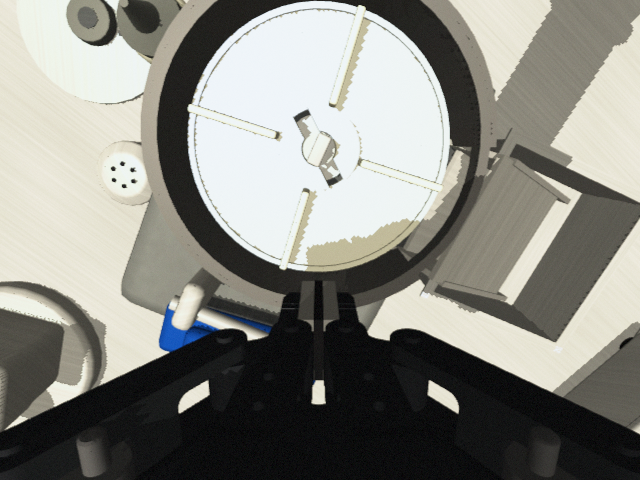

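The wrist view shows the whole disc with the hub at about (148,320). The four vanes and both notches are clear, and the shut fingers are at (300,320). I'll zoom in to measure.

```bash
python3 - <<'E'
from h import *
c=cam("wrist")
im=c["img"][90:210,260:380,::-1]; cv2.imwrite("pics/w1c.png",cv2.resize(im,None,fx=5,fy=5,interpolation=cv2.INTER_CUBIC))
for n,v in dict(top=[(361,8),(333,105)],right=[(361,161),(439,188)],left=[(190,107),(280,136)],bot=[(306,190),(285,268)]).items():
    a,b=[back(c,(p[1],p[0]),.233)[:2] for p in v]; d=b-a
    print(n,np.round(a,3),np.round(b,3),np.degrees(np.arctan2(d[1],d[0]))%90)
def line(v): 
    a,b=[back(c,(p[1],p[0]),.233)[:2] for p in v]; return a,b-a
a,d=line([(361,8),(285,268)]);e,f=line([(190,107),(439,188)])
t=np.linalg.solve(np.c_[d,-f],e-a);print("axis from vanes",a+t[0]*d)
E
```

```text
top [0.416 0.072] [0.467 0.094] 23.646465029234715
right [0.48  0.129] [0.461 0.179] 21.55282619338999
left [0.524 0.028] [0.502 0.081] 22.731976247821294
bot [0.517 0.114] [0.567 0.137] 24.58298873993861
axis from vanes [0.49175557 0.1046424 ]
```

View pics/w1c.png

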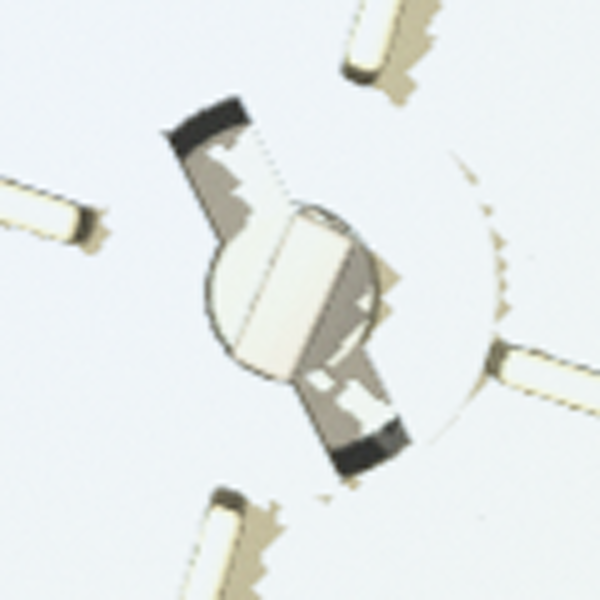

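```bash
python3 - <<'E'
from h import *
c=cam("wrist")
g=lambda x,y,z:back(c,(90+y/5,260+x/5),z)[:2]
for z,A,B in [(.25,(297,208),(235,350)),(.25,(352,245),(295,380)),(.222,(222,240),(165,132)),(.222,(290,200),(240,97)),(.222,(298,382),(342,478)),(.222,(365,345),(410,440))]:
    a,b=g(*A,z),g(*B,z);d=b-a;print(a,b,np.degrees(np.arctan2(d[1],d[0]))%180)
print(sum(g(*p,.25) for p in [(297,208),(235,350),(352,245),(295,380)])/4)
E
```

```text
[0.48416452 0.09762425] [0.50110833 0.10238268] 15.686645371185977
[0.48320653 0.10515275] [0.49921716 0.11001244] 16.884572949132952
[0.49300372 0.09243823] [0.48739536 0.07830518] 68.35555703028652
[0.48345869 0.09600178] [0.47790731 0.08296341] 66.93702422737401
[0.50054451 0.11177644] [0.50645523 0.12452876] 65.13217793630842
[0.49114959 0.11545587] [0.49671617 0.12820734] 66.41658949538174
[0.49192414 0.10379303]
```

```bash
cat >> h.py <<'E'
AX=np.array([.492,.104])
def yaw(q): m=Q(q).as_matrix(); return np.degrees(np.arctan2(m[1,0],m[0,0]))
def rows(tgt):  # list of (finger angle deg, r, tcp z); tool x at angle+90
    o=get_obs(); p=o["eef_pos"]; M=Q(o["tool_rot"]).as_matrix(); y=yaw(o["tool_rot"])
    for a,r,z in tgt:
        P=np.array([*(AX+r*np.array([np.cos(np.radians(a)),np.sin(np.radians(a))])),z])
        d=M.T@(P-p)/.025; t=-((a+90-y+180)%360-180)/10
        print(f"[[{d[0]:.2f},{d[1]:.2f},{d[2]:.2f}],[0,0,{t:.2f}],-1]",a)
E
python3 - <<'E'
from h import *
print(yaw(get_obs()["tool_rot"]))
rows([(46,.056,.36),(46,.056,.32),(46,.056,.294)])
E
```

```text
130.12140970524158
[[0.27,-0.22,1.60],[0,0,-0.59],-1] 46
[[0.27,-0.22,3.20],[0,0,-0.59],-1] 46
[[0.26,-0.22,4.24],[0,0,-0.59],-1] 46
```

Request:
apply_moves:
  moves:
    - [[0.27,-0.22,1],[0,0,-0.6],-1]
    - [[0.27,-0.22,2.4],[0,0,-0.6],-1]
    - [[0.27,-0.22,3.4],[0,0,-0.6],-1]
    - [[0.27,-0.22,4.24],[0,0,-0.6],-1]
    - [[0.27,-0.22,4.24],[0,0,-0.6],-1]
    - [[0.27,-0.22,4.24],[0,0,-0.6],-1]

```text
t: 4.7
eef_pos: [0.5314, 0.1438, 0.2948]
tool_rot: [0.0, 0.374, 0.927, 0.0]
contact_force: [-0.2, 0.4, -0.3]
gripper_width: 0.004
```

```bash
python3 - <<'E'
from h import *
shot("wrist","w2.png")
print(yaw(get_obs()["tool_rot"]))
rows([(a,.056,.294) for a in (42,38,34,30,26,22,18,14,10,6,2,-2,-4)])
E
```

```text
136.05395296708556
[[-0.12,-0.01,0.04],[0,0,0.41],-1] 42
[[-0.28,-0.03,0.04],[0,0,0.81],-1] 38
[[-0.43,-0.06,0.04],[0,0,1.21],-1] 34
[[-0.58,-0.09,0.04],[0,0,1.61],-1] 30
[[-0.73,-0.14,0.04],[0,0,2.01],-1] 26
[[-0.88,-0.20,0.04],[0,0,2.41],-1] 22
[[-1.02,-0.27,0.04],[0,0,2.81],-1] 18
[[-1.15,-0.35,0.04],[0,0,3.21],-1] 14
[[-1.28,-0.43,0.04],[0,0,3.61],-1] 10
[[-1.41,-0.53,0.04],[0,0,4.01],-1] 6
[[-1.52,-0.64,0.04],[0,0,4.41],-1] 2
[[-1.63,-0.75,0.04],[0,0,4.81],-1] -2
[[-1.68,-0.81,0.04],[0,0,5.01],-1] -4
```

View pics/w2.png

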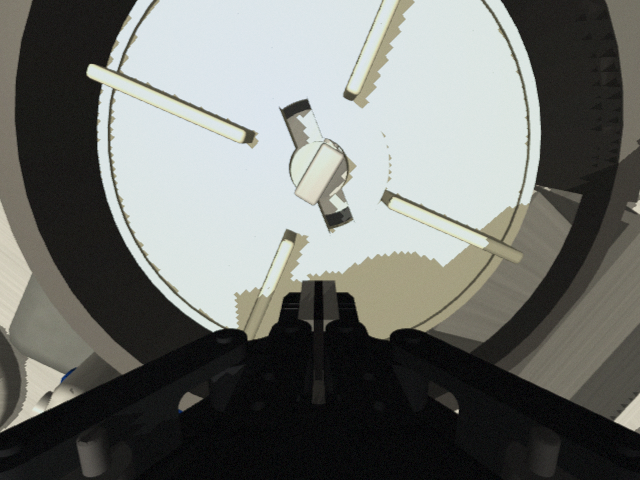

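The fingertip is in the sector beside the vane at (280,270), clear of it. Now I'll push the vane clockwise along the arc, in part first.

Request:
apply_moves:
  moves:
    - [[-0.12,-0.01,0.04],[0,0,0.4],-1]
    - [[-0.28,-0.03,0.04],[0,0,0.8],-1]
    - [[-0.43,-0.06,0.04],[0,0,1.2],-1]
    - [[-0.58,-0.09,0.04],[0,0,1.6],-1]
    - [[-0.73,-0.14,0.04],[0,0,2],-1]
    - [[-0.88,-0.2,0.04],[0,0,2.4],-1]
    - [[-1.02,-0.27,0.04],[0,0,2.8],-1]
    - [[-1.15,-0.35,0.04],[0,0,3.2],-1]
    - [[-1.28,-0.43,0.04],[0,0,3.6],-1]
    - [[-1.28,-0.43,0.04],[0,0,3.6],-1]

```text
t: 6.0
eef_pos: [0.5471, 0.1139, 0.2939]
tool_rot: [0.0, 0.642, 0.766, 0.001]
contact_force: [0.5, 0.7, 0.1]
gripper_width: -0.0
```

```bash
python3 - <<'E'
from h import *
shot("wrist","w3.png")
print(yaw(get_obs()["tool_rot"]),get_obs()["contact_force"])
rows([(a,.056,.294) for a in (6,2,0,-2,-4,-6,-8,-10,-12,-14)])
E
```

```text
100.14284885163944 [0.25952215 1.46492061 0.37952568]
[[-0.17,-0.00,-0.01],[0,0,0.41],-1] 6
[[-0.32,-0.02,-0.01],[0,0,0.81],-1] 2
[[-0.40,-0.03,-0.01],[0,0,1.01],-1] 0
[[-0.48,-0.05,-0.01],[0,0,1.21],-1] -2
[[-0.55,-0.06,-0.01],[0,0,1.41],-1] -4
[[-0.63,-0.08,-0.01],[0,0,1.61],-1] -6
[[-0.70,-0.11,-0.01],[0,0,1.81],-1] -8
[[-0.78,-0.13,-0.01],[0,0,2.01],-1] -10
[[-0.85,-0.16,-0.01],[0,0,2.21],-1] -12
[[-0.92,-0.19,-0.01],[0,0,2.41],-1] -14
```

View pics/w3.png

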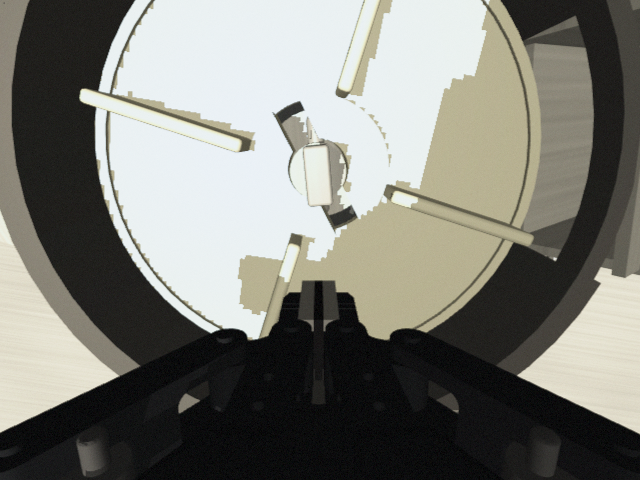

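The disc now turns with the finger. The notches still have some way to go before they line up with the tongue at (175,318).

```bash
cat >> h.py <<'E'
def vang(c,vs,z=.233):
    out=[]
    for A,B in vs:
        a,b=[back(c,(p[1],p[0]),z)[:2] for p in (A,B)]; d=b-a; out.append(round(np.degrees(np.arctan2(d[1],d[0]))%90,1))
    return out
E
python3 - <<'E'
from h import *
c=cam("wrist")
print(vang(c,[((388,189),(531,240)),((83,96),(243,146)),((375,0),(344,94))]))
E
```

```text
[np.float64(80.8), np.float64(83.0), np.float64(81.6)]
```

Request:
apply_moves:
  moves:
    - [[-0.17,0,0],[0,0,0.4],-1]
    - [[-0.32,-0.02,0],[0,0,0.8],-1]
    - [[-0.48,-0.05,0],[0,0,1.2],-1]
    - [[-0.63,-0.08,0],[0,0,1.6],-1]
    - [[-0.72,-0.11,0],[0,0,1.85],-1]
    - [[-0.8,-0.14,0],[0,0,2.05],-1]
    - [[-0.8,-0.14,0],[0,0,2.05],-1]

```text
t: 6.98
eef_pos: [0.5468, 0.0931, 0.293]
tool_rot: [0.0, 0.769, 0.64, 0.0]
contact_force: [0.9, 0.7, 0.5]
gripper_width: 0.002
```

```bash
python3 - <<'E'
from h import *
c=shot("wrist","w4.png")
im=c["img"][90:260,235:405,::-1]; cv2.imwrite("pics/w4c.png",cv2.resize(im,None,fx=3.5,fy=3.5,interpolation=cv2.INTER_CUBIC))
print(yaw(get_obs()["tool_rot"]),get_obs()["contact_force"])
E
```

```text
79.57872538211836 [0.60847508 0.81724132 0.63951676]
```

View pics/w4.png

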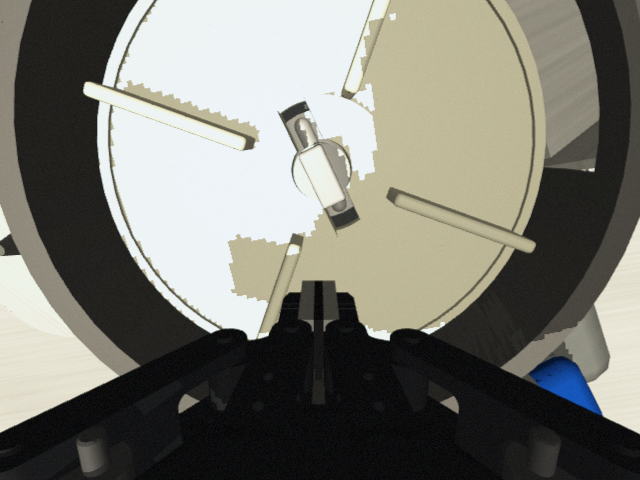

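View pics/w4c.png

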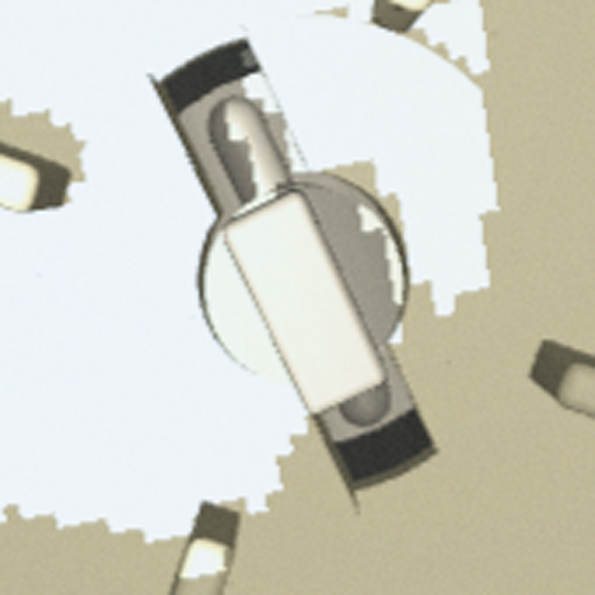

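The notches line up with the tongue, and the pin shows through both of them. I'll back the finger off the vane and press down on the web.

```bash
python3 - <<'E'
from h import *
rows([(-6,.056,.293),(-1,.056,.293),(10,.056,.293),(10,.056,.286),(10,.056,.283)])
E
```

```text
[[0.20,0.00,-0.00],[0,0,-0.44],-1] -6
[[0.40,-0.02,-0.00],[0,0,-0.94],-1] -1
[[0.81,-0.13,-0.00],[0,0,-2.04],-1] 10
[[0.81,-0.13,0.28],[0,0,-2.04],-1] 10
[[0.81,-0.13,0.40],[0,0,-2.04],-1] 10
```

Request:
apply_moves:
  moves:
    - [[0.2,0,0],[0,0,-0.4],-1]
    - [[0.4,-0.02,0],[0,0,-0.9],-1]
    - [[0.81,-0.13,0],[0,0,-2],-1]
    - [[0.81,-0.13,0],[0,0,-2],-1]
    - [[0.81,-0.13,0.12],[0,0,-2],-1]
    - [[0.81,-0.13,0.2],[0,0,-2],-1]
    - [[0.81,-0.13,0.26],[0,0,-2],-1]
    - [[0.81,-0.13,0.32],[0,0,-2],-1]
    - [[0.81,-0.13,0.36],[0,0,-2],-1]

```text
t: 8.15
eef_pos: [0.5471, 0.1135, 0.2844]
tool_rot: [-0.0, 0.646, 0.763, -0.0]
contact_force: [-3.2, -1.0, 5.1]
gripper_width: 0.003
```

Request:
apply_moves:
  moves:
    - [[0,0,0.04],[0,0,0],-1]
    - [[0,0,0.08],[0,0,0],-1]
    - [[0,0,0.12],[0,0,0],-1]

```text
t: 8.52
eef_pos: [0.5471, 0.1134, 0.2815]
tool_rot: [-0.0, 0.646, 0.763, -0.0]
contact_force: [-2.2, -1.6, 5.5]
gripper_width: 0.0
```

Request:
apply_moves:
  moves:
    - [[0,0,0.04],[0,0,0],-1]
    - [[0,0,0.08],[0,0,0],-1]
    - [[0,0,0.12],[0,0,0],-1]
    - [[0,0,0.16],[0,0,0],-1]

```text
t: 9.02
eef_pos: [0.5471, 0.1134, 0.2774]
tool_rot: [-0.0, 0.646, 0.763, -0.0]
contact_force: [-2.3, -1.6, 6.1]
gripper_width: -0.0
```

Request:
apply_moves:
  moves:
    - [[0,0,0.04],[0,0,0],-1]
    - [[0,0,0.07],[0,0,0],-1]

```text
t: 9.28
eef_pos: [0.5471, 0.1134, 0.2757]
tool_rot: [-0.0, 0.646, 0.763, -0.0]
contact_force: [-2.4, -1.3, 5.9]
gripper_width: -0.003
```

Request:
apply_moves:
  moves:
    - [[0,0,0.03],[0,0,0],-1]
    - [[0,0,0.05],[0,0,0],-1]

```text
t: 9.52
eef_pos: [0.5472, 0.1134, 0.2755]
tool_rot: [-0.0, 0.646, 0.763, 0.0]
contact_force: [-7.2, -1.9, 16.4]
gripper_width: -0.002
```

The tool stopped at z=0.2755, against an expected 0.2756 for fully home, and the force rose to about 18 N, so the disc is on the shoulder. Now I'll withdraw and check.

Request:
apply_moves:
  moves:
    - [[0,0,-0.2],[0,0,0],-1]
    - [[0,0,-0.6],[0,0,0],-1]
    - [[0,0,-1.5],[0,0,0],-1]
    - [[0,0,-3],[0,0,0],-1]
    - [[0,0,-5],[0,0,0],-1]
    - [[0,0,-5],[0,0,0],-1]
    - [[0,0,-5],[0,0,0],-1]

```text
t: 10.4
eef_pos: [0.5469, 0.1137, 0.3987]
tool_rot: [-0.0, 0.646, 0.764, -0.0]
contact_force: [-0.3, 0.6, -0.7]
gripper_width: 0.001
```

```bash
python3 - <<'E'
from h import *
c=shot("wrist","w5.png"); s=shot("scene","s5.png")
a=c["img"][:,:,::-1][60:260,210:430]; b=s["img"][:,:,::-1][160:240,280:400]
print(get_obs()["eef_pos"],get_obs()["contact_force"])
cv2.imwrite("pics/w5c.png",cv2.resize(a,None,fx=2.7,fy=2.7,interpolation=cv2.INTER_CUBIC))
cv2.imwrite("pics/s5c.png",cv2.resize(b,None,fx=6,fy=6,interpolation=cv2.INTER_CUBIC))
E
```

```text
[0.54656859 0.11368938 0.39759376] [-0.20391178  0.39114399  0.42632355]
```

View pics/w5c.png

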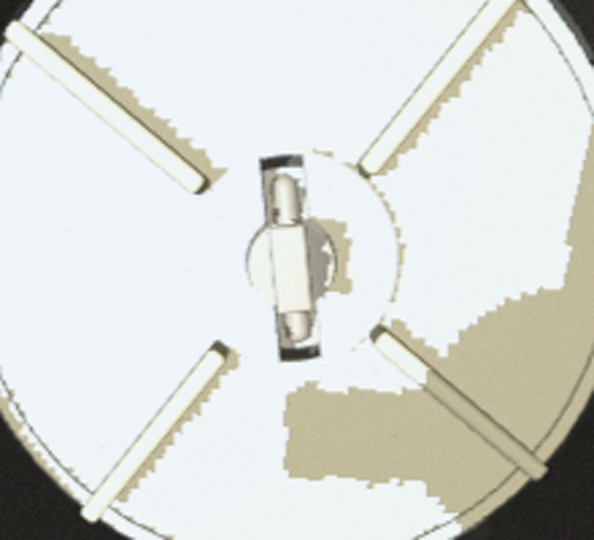

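View pics/s5c.png

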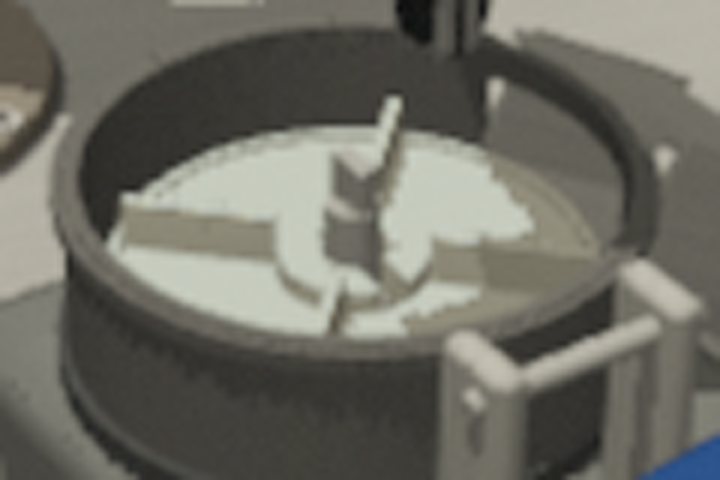

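The disc sits visibly lower: the pin lies inside both notches, level with the hub, and the hand is 120 mm clear above. I'm handing in.

```bash
python3 -c "
from station import *
print(hand_in())"
```

```text
the job is handed in; nothing more can be done
None
```

The ejector disc is turned onto the pin and pressed fully home, and the job is handed in at about 10.5 s. The hand-in gave no verdict.

- **Turning:** I pushed one vane with the shut fingertips, turning the disc about 51° clockwise until the notches lined up with the tongue. They agreed to about 2°, and the pin showed in both notches.
- **Pressing:** I backed off the vane and pressed the web down at 5–6 N. It stopped hard at tool height 0.2755 m, against 0.2756 m expected for fully home. The last force reading there was about 18 N, under the 42 N limit.
- **Last checks:** after lifting about 120 mm clear, the wrist picture showed the pin inside both notches and the scene picture showed the disc lower on the shaft. The contact force read about zero.
- **Bystanders:** I did not measure where the other things ended up. I noticed no contact with them.
- **Disagreements:** no check failed. The first, coarse camera fixes of the cutter axis differed by 3–7 mm, so I used the wrist-camera value.

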